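# Hang the orange-grip snap gauge back between its neighbours

## Robot

A 7-joint arm with a two-finger parallel gripper is mounted at the origin on a cart in front of the work surface, level with it; the furniture and walls round the work are solid. World frame = base frame: x ahead of the robot, y to its left, z up, the work surface at z = 0. Lengths are in m, angles in rad, forces in N, time in s.
With the tool pointing down it reaches from about 0.425 to 0.975 m from the base axis. Payload 16.7 kg.
Tool frame: the origin (TCP) lies between the finger pads; the fingertips stand 22 mm ahead of it and the grasp point (between the pads) lies 3 mm ahead of it (tip_reach is the distance from the TCP to the fingertips, in m); x points along the fingers, z is the direction in which the jaws open and shut, and the axes are right-handed (so a half turn about x gives the same grasp; the last joint's range is limited). The gripper opens to 85 mm and grips with 20 to 120 N. Pads are 22 mm wide; open, the fingers measure 114 mm over their backs; the gripper's body (76 mm by 85 mm) begins 54 mm behind the grasp point. The pads swing forward as they close: fully open they stand 13 mm farther back than shut.
Start: joints at [-1.357, 0.426, 0.074, 1.606, -0.034, 1.111, -0.067], TCP at [0.24, 0.631, 0.233] pointing down, gripper open.
Joint ranges: [-2.85, 2.85], [-0.5, 2.14], [-1.23, 1.37], [0.21, 2.46], [-1.02, 4.16], [0.16, 2.05], [-2.73, 2.73]. Speed limits (rad/s): [1.89, 1.89, 2.39, 2.39, 3.01, 3.01, 3.01].

## Interface

Orientations are given as a rotation vector (axis times angle).
In Python, from rig import sense, camera, calibration, job_done, tip_reach gives the robot as it stands. The module is installed in compiled form; this text tells all that it offers.
- The arm moves only by the tool jog_arm, never from a script. Its argument "deltas" is a list of rows, each a list of 3 entries, a list of its own where there are three numbers: the shift along the tool's x, y, z in units of 0.75 m (1.0 is 0.75 m), then the turn about the tool's x in units of 1.5 rad (1.0 is 1.5 rad), then the opening, from -1 (shut) to 1 (fully open). A call has 1 to 20 rows; each row shifts and turns the commanded pose from where the row before left it, along the tool's axes as they then stand; what a row does not reach is not made up. A row lasts 1/10 s, in which the tool goes at most 50 mm and 8.59 degrees, less where a joint would pass 70% of its speed; a pose out of reach is approached as far as the arm can. A call with a number of a shift or a turn outside -1 to 1 is refused whole. A call with a gripper value outside its range is refused whole. The fingers move at their own pace and stop on an object; the grip force is fixed at half the most. Time passes only in rows, so rows that do not move let the fingers close. It gives the time, the measured TCP pose, the force and the opening at its end, in the units of the state.
- sense(): the state, without advancing time (a new reading comes with each control period).
- camera(name): name is "side" or "top"; returns the picture (480x640x3 uint8, red, green, blue); there is no depth.
- calibration(name): a dict with "vfov" (degrees; the focal length in pixels is half the picture's height over the tangent of half this angle, whatever the lens; pixels are square), "cx", "cy" (the principal point, pixels), "k1" (the pictures are not rectified: a ray, as slopes to the right and down, at radius r is drawn at 1 + k1 r^2 times it, then the intrinsics apply), "extrinsics" (4x4, takes a point from world to camera coordinates). Camera axes: x right, y up, looking along -z (the intrinsics and any distortion apply to the point x, -y, -z); pixel columns grow to the right and rows downward; lengths in m; the calibration is good to about 2 mm. A picture is of the moment at which its call begins. calibration takes no time and is no camera call.
- job_done(): hands the job in, once; it reports no verdict.
The state is a dict: "t": time; "q": joint angles; "dq": joint speeds; "joint_torque": joint torques, N m; "tool_pos": TCP position; "tool_rot": TCP orientation; "wrist_force": force on the tool from outside, world axes, zero at the start; "wrist_torque": the same for the moment, N m; "width": finger opening in m.
Only numpy, scipy, OpenCV 4.12 (cv2) and the standard library are available. Lean on these libraries where they do the work, as an engineer would, in place of code of your own. Each camera call takes 0.05 s, during which the arm holds its last target. There are 200 camera calls.

## Task

Take the snap gauge with the orange grip out of the wooden block and hang it on the rail between the two gauges already hanging there, facing the same way as they do (plate in front of the bar, lip behind it). Its hook must sit right down in the middle notch, whose exact place along the bar has to be felt for: rest the hook lightly on the edge and slide it sideways until it drops in, never forcing it. Do not dislodge the hanging gauges, leave the carton, coupling and reducer alone, and let go of the gauge when it hangs still.

Things in the scene. Friction and masses are not known exactly. Their poses are not given: they have to be found in the camera images.
- gauge: Snap gauge to hang, 0.17-0.35 kg: yellow-marked steel plate 10 mm thick (x), 46 wide (y), 52 high with two legs; a shank 16 wide rises to a hook, an orange grip stands on top. Origin: centre of the legs' underside; z up, +x to the hook's lip side. Neighbours' plates leave it a 72 mm gap. At first it stands loose (1.5 mm play) in the block's slot, legs 18 mm deep.
- gauge_grip (a point): Middle of the orange grip, at 10.5, 0, 127 mm in the gauge's frame; axes as the gauge's. Grip 12 mm thick (x), 28 mm wide (y), gauge z 92 to 146 mm. Pinch it across its 12 mm thickness here or higher, so that the fingertips stay off the rail, and firmly (about 50 N): loosely held, the gauge swivels between the pads when its hook drags.
- gauge_hook (a point): Middle of the underside of the hook's bridge, at 10.5, 0, 84 mm in the gauge's frame; axes as the gauge's. This face rests on the bar. Bridge 16 mm wide (y), 8 mm thick, gauge x -5 to 21 mm. The lip, 5 mm thick, hangs down behind to 18 mm below this point; throat between shank and lip 11 mm wide, centred on this point.
- rail: Fixed stand with an aluminium bar along its y, 260 mm long, 7 mm thick (x), on two posts. Origin: middle of the 100x270 mm foot's underside; z up, +x back. Bar's top edge z 150 mm; notches 18.5 to 19 mm wide, floor z 140 mm, the outer ones at y +-61 mm. The middle notch lies rigid at an unmeasured place within 9 mm either side of y 0. Over 30 N between gauge and rail is too rough.
- rail_mid (a point): Middle of the bar's length and thickness at the level of its top edge (0, 0, 150 mm of the rail); axes as the rail's. Not the middle of the notch: away from it a 16 mm hook rests on the edge, within about 1.2 mm of the notch's middle it can drop 10 mm.
- gauge_left: Neighbour hanging loose at the rail's +y, 0.2 kg: blue-marked steel snap gauge without grip, plate 50 mm wide and 10 thick, same hook as the gauge. Origin: centre of its legs' underside, z about 56 mm; plate in front of the bar; its top is 2 mm below the bar's top edge.
- gauge_right: Neighbour hanging loose at the rail's -y: as gauge_left but green-marked.
- block: Fixed wooden block 64 x 80 x 28 mm with a slot 13 x 49 mm, 18 mm deep, long along its y, in which the gauge stands. Origin: centre of its underside, z up.
- carton: Small orange and white carton, 76 x 53 x 62 mm, loose bystander. Origin: centre of its underside.
- coupling: Pipe coupling standing on end, 44 mm across, 41 mm high, loose bystander. Origin: centre of its underside.
- reducer: Dark bell reducer standing, 54 mm across, 38 mm high, loose bystander. Origin: centre of its underside.

How it is judged:
By the outcome, as a careful person would: the job done as asked, in the order asked, and still so for the second after the job is handed in, with the robot touching nothing.
It also fails if it takes over 61 s, if anything falls off the work surface, if the arm or the gripper's body presses on something with over 40 N, if the wrist force passes 120 N, or if a joint passes its speed limit or range.

## Working session

There is one attempt and no reset: what is moved stays moved. The work goes in short steps, Python scripts to look and compute and a tool call to move; the robot and the scene stay as the last step left them, time stands still between calls to the robot, and variables do not carry over. Pictures are saved under pics/ and viewed, about 8 in all and at most 12, crops included, and the job is handed in when it is done.

Besides the shell and the picture viewer there is one more tool, called as a command line: name --argument value ..., lists and objects as JSON in quotes. jog_arm: Moves the arm, as the interface text tells. Shifts and turns lie within -1 to 1; 1 stands for 0.75 m of shift or 1.5 rad of turn. Its arguments: {"type":"object","properties":{"deltas":{"type":"array"}},"required":["deltas"]}

```bash
mkdir -p pics; cat > h.py <<'E'
import numpy as np, cv2
from scipy.spatial.transform import Rotation as R
from rig import sense, camera, calibration
def K(name):
    c=calibration(name); f=240/np.tan(np.radians(c["vfov"])/2); return c,f,np.array(c["extrinsics"])
def proj(name,P):
    c,f,E=K(name); p=np.atleast_2d(P)@E[:3,:3].T+E[:3,3]
    s=np.c_[p[:,0]/-p[:,2],-p[:,1]/-p[:,2]]; r2=(s**2).sum(1,keepdims=True)
    return s*(1+c["k1"]*r2)*f+[c["cx"],c["cy"]]
def ray(name,uv):
    c,f,E=K(name); d=(np.array(uv,float)-[c["cx"],c["cy"]])/f; s=d.copy()
    for _ in range(30): s=d/(1+c["k1"]*(s@s))
    v=E[:3,:3].T@np.array([s[0],-s[1],-1]); return -E[:3,:3].T@E[:3,3], v
def atz(name,uv,z):
    o,v=ray(name,uv); return o+v*(z-o[2])/v[2]
def tri(a,b):
    A=np.zeros((3,3));B=np.zeros(3)
    for n,uv in (("side",a),("top",b)):
        o,v=ray(n,uv); v/=np.linalg.norm(v); M=np.eye(3)-np.outer(v,v); A+=M;B+=M@o
    return np.linalg.solve(A,B)
def shot(n,fn,crop=None,s=1):
    im=camera(n)[:,:,::-1]
    if crop: x0,y0,x1,y1=crop; im=cv2.resize(im[y0:y1,x0:x1],None,fx=s,fy=s,interpolation=cv2.INTER_CUBIC)
    cv2.imwrite("pics/"+fn,im)
def st():
    s=sense(); print(round(s["t"],2),np.round(s["tool_pos"],4),np.round(R.from_rotvec(s["tool_rot"]).as_matrix(),3).tolist(),np.round(s["wrist_force"],1),np.round(s["wrist_torque"],2),round(s["width"],4))
E
python3 - <<'E'
from h import *
st()
for n in("side","top"):
    shot(n,n+"0.png"); c,f,E=K(n); print(n,f,c["k1"],-E[:3,:3].T@E[:3,3],E[:3,:3].round(2).tolist())
E
```

```text
0.0 [0.24   0.6304 0.2321] [[-0.0, -0.935, 0.356], [-0.001, 0.356, 0.935], [-1.0, -0.0, -0.001]] [-0.2 -0.1 -0.6] [-0.02 -0.01 -0.05] 0.0855
side 452.02741549837117 -0.07231760492900294 [ 0.043706   -0.74250212  0.50081412] [[0.82, -0.57, 0.01], [0.22, 0.32, 0.92], [-0.53, -0.75, 0.39]]
top 486.4805181514937 -0.13697001945462808 [0.33358754 0.02036295 1.05163991] [[0.0, -1.0, 0.0], [0.97, 0.0, 0.22], [-0.22, 0.0, 0.97]]
```

View pics/side0.png

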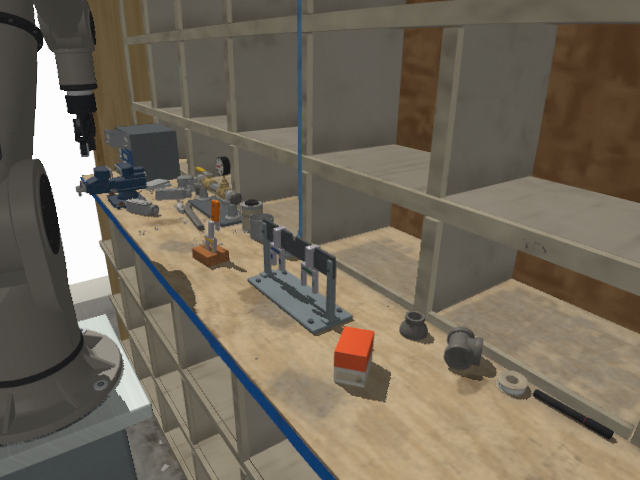

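View pics/top0.png

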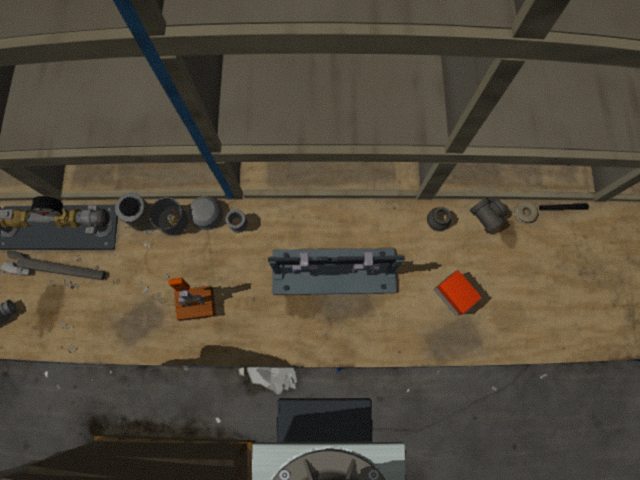

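```bash
python3 - <<'E'
import cv2,numpy as np
s=cv2.imread("pics/side0.png");t=cv2.imread("pics/top0.png")
def c(im,x0,y0,w,h,k): return cv2.resize(im[y0:y0+h,x0:x0+w],None,fx=k,fy=k,interpolation=cv2.INTER_CUBIC)
cv2.imwrite("pics/a.png",np.hstack([c(s,180,190,80,120,5),c(s,240,210,80,120,5)]))  # 400x600 each
cv2.imwrite("pics/b.png",np.vstack([c(t,260,235,160,70,5),c(t,160,270,160,50,5)]))
E
```

```text
(no output)
```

View pics/a.png

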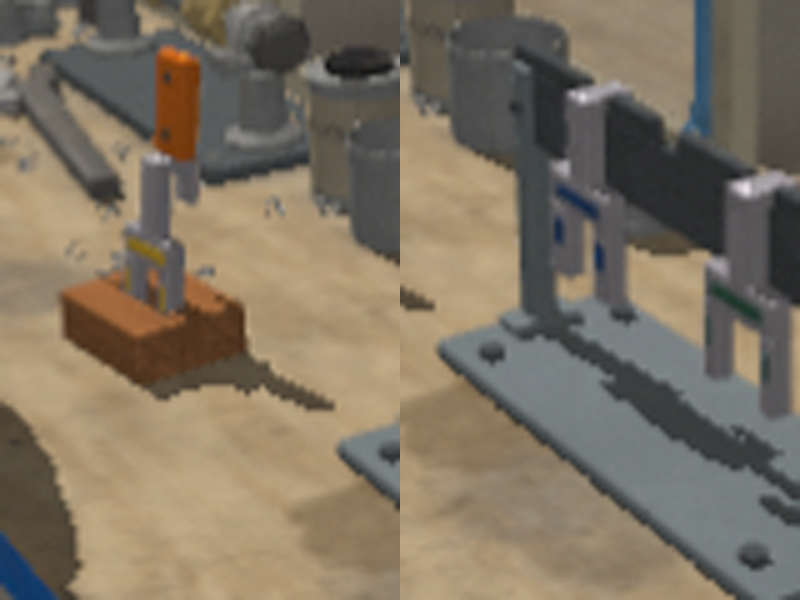

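View pics/b.png

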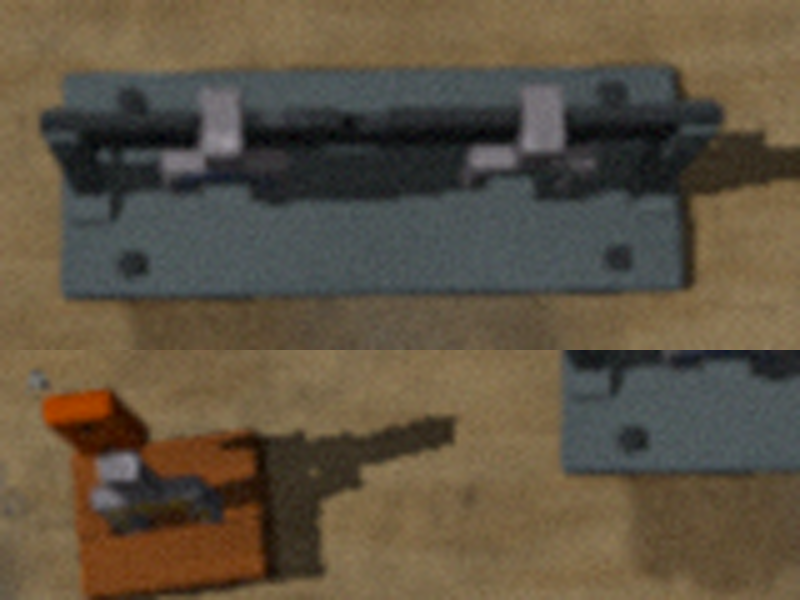

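```bash
cat > fit.py <<'E'
from h import *
from scipy.optimize import least_squares
T=lambda u,v:("top",260+u/5,235+v/5); T2=lambda u,v:("top",160+u/5,270+(v-350)/5)
A=lambda u,v:("side",180+u/5,190+v/5); B=lambda u,v:("side",240+(u-400)/5,210+v/5)
def fit(pts,x0,th=None):
    def P(p,pt):
        pt=np.array(pt,float)
        if np.isnan(pt[2]): pt[2]=p[3]
        c,s=np.cos(p[2]),np.sin(p[2]); return [p[0]+c*pt[0]-s*pt[1],p[1]+s*pt[0]+c*pt[1],pt[2]]
    f=lambda p:np.concatenate([(proj(o[0],P(p,pt))[0]-o[1:]) for pt,o in pts])
    r=least_squares(f,x0,loss="soft_l1"); 
    print(r.x.round(4)); 
    for (pt,o),e in zip(pts,f(r.x).reshape(-1,2)): print("  ",o[0],pt,e.round(1))
    return r.x
n=np.nan
rail=[((.05,.135,n),T(65,75)),((.05,-.135,n),T(678,67)),((-.05,.135,n),T(62,297)),((-.05,-.135,n),T(688,287)),
((0,.13,.15),T(41,118)),((0,-.13,.15),T(722,108)),((-.0025,.061,.148),T(222,121)),((-.0025,-.061,.148),T(543,120)),
((0,.13,.15),B(520,47)),((-.05,.135,n),B(440,347)),((-.0025,.061,.148),B(598,95)),((-.0025,-.061,.148),B(760,186))]
blk=[((.032,.04,.028),T2(76,447)),((.032,-.04,.028),T2(260,432)),((-.032,-.04,.028),T2(264,577)),((-.032,.04,.028),T2(85,598)),
((-.032,.04,.028),A(62,292)),((-.032,-.04,.028),A(148,352)),((-.032,-.04,0),A(152,384)),((.032,-.04,.028),A(243,315)),((-.032,.04,0),A(66,330))]
if __name__=="__main__":
    r=fit(rail,[.5,0,0,.01]); b=fit(blk,[.45,.25,.05,0])
    print("grip top",tri(A(178,52)[1:],T2(80,409)[1:]))
    print("hook top left",tri(B(598,95)[1:],T(222,121)[1:]),"right",tri(B(760,186)[1:],T(543,120)[1:]))
E
python3 fit.py
```

```text
[ 0.5146 -0.0135  0.0148  0.0052]
   top (0.05, 0.135, nan) [-0.3 -0.6]
   top (0.05, -0.135, nan) [-0.6 -0.6]
   top (-0.05, 0.135, nan) [0.1 0.2]
   top (-0.05, -0.135, nan) [-0.5  0.4]
   top (0, 0.13, 0.15) [-0.1  0.2]
   top (0, -0.13, 0.15) [0.8 0.4]
   top (-0.0025, 0.061, 0.148) [0.2 0.7]
   top (-0.0025, -0.061, 0.148) [0.4 0. ]
   side (0, 0.13, 0.15) [ 0.7 -1.2]
   side (-0.05, 0.135, nan) [-0.7  0. ]
   side (-0.0025, 0.061, 0.148) [ 0.2 -0.9]
   side (-0.0025, -0.061, 0.148) [ 0.6 -0.7]
[0.4422 0.2846 0.117  0.    ]
   top (0.032, 0.04, 0.028) [-0.   0.1]
   top (0.032, -0.04, 0.028) [-0.1 -0.9]
   top (-0.032, -0.04, 0.028) [ 1.3 -0. ]
   top (-0.032, 0.04, 0.028) [-0.1 -0.2]
   side (-0.032, 0.04, 0.028) [-0.1 -0.6]
   side (-0.032, -0.04, 0.028) [-2.1 -2.9]
   side (-0.032, -0.04, 0) [-1.9  0.9]
   side (0.032, -0.04, 0.028) [ 0.9 -2.2]
   side (-0.032, 0.04, 0) [0.1 1.5]
grip top [0.46743106 0.28910074 0.15496094]
hook top left [0.51222321 0.04831742 0.14563466] right [ 0.51286541 -0.07369975  0.14635251]
```

```bash
python3 - <<'E'
from fit import *
print("bridge front top",atz("top",T2(118,467)[1:],.102), "grip top",atz("top",T2(80,409)[1:],.156))
print("tri grip: side@.156",atz("side",A(178,52)[1:],.156), "side bridge front (x-5) @.102", atz("side",A(156,157)[1:],.102))
s=cv2.imread("pics/side0.png");t=cv2.imread("pics/top0.png")
k=8
def crop(im,x0,y0,w,h): return cv2.resize(im[y0:y0+h,x0:x0+w],None,fx=k,fy=k,interpolation=cv2.INTER_CUBIC)
a=crop(s,190,195,50,75); b=crop(t,163,272,50,50)
def dr(im,n,x0,y0,pts,col):
    for p in pts:
        u,v=(proj(n,p)[0]-[x0,y0]+.5)*k; cv2.circle(im,(int(u),int(v)),3,col,-1)
yaw=.117;c,sn=np.cos(yaw),np.sin(yaw);Rz=np.array([[c,-sn,0],[sn,c,0],[0,0,1]])
G=np.array([(x,y,z) for x in(.0045,.0165) for y in(-.014,.014) for z in(.092,.146)]+[(-.005,y,.052) for y in(-.023,.023)])
Bk=np.array([(x,y,z) for x in(-.032,.032) for y in(-.04,.04) for z in(0,.028)])
Sl=np.array([(x,y,.028) for x in(-.0065,.0065) for y in(-.0245,.0245)])
o=np.array([.4422,.2846,0])
for im,n,x0,y0 in((a,"side",190,195),(b,"top",163,272)):
    dr(im,n,x0,y0,(G+[0,0,.01])@Rz.T+o,(255,0,0)); dr(im,n,x0,y0,Bk@Rz.T+o,(0,255,0)); dr(im,n,x0,y0,Sl@Rz.T+o,(255,255,0))
b=np.vstack([b,np.zeros((200,400,3),np.uint8)])
cv2.imwrite("pics/c.png",np.hstack([a,b]))
E
```

```text
bridge front top [0.45193327 0.2882903  0.102     ] grip top [0.46697571 0.28890682 0.156     ]
tri grip: side@.156 [0.46646692 0.28590705 0.156     ] side bridge front (x-5) @.102 [0.45130234 0.28850903 0.102     ]
```

View pics/c.png

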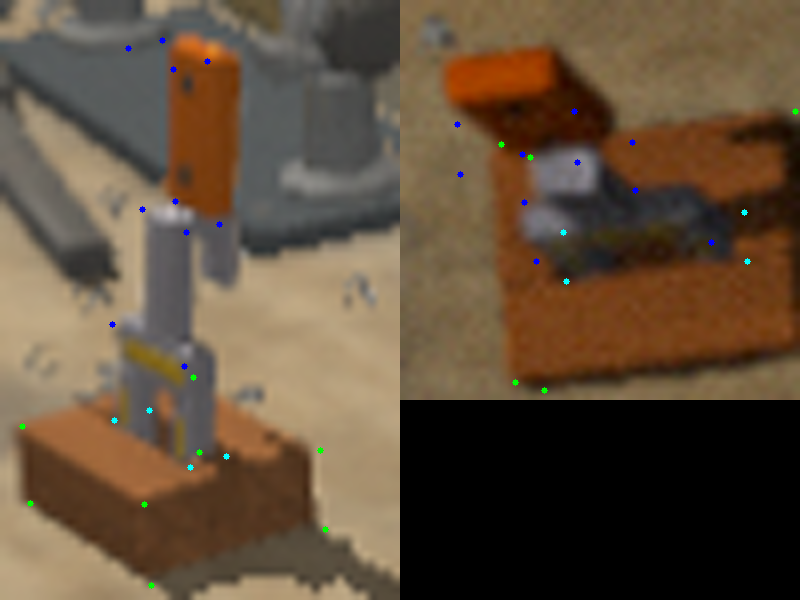

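jog_arm --deltas '[[[-0.05, 0, 0], 0.0908, 1], [[-0.02, 0, 0], 0.0908, 1], [[0, 0, 0], 0.0908, 1], [[0, 0, 0], 0.0908, 1], [[0, 0, 0], 0.0908, 1], [[0, 0, 0], 0.0908, 1], [[0, 0, 0], 0.0908, 1], [[0, 0, 0], 0.0908, 1]]'

```text
t: 0.9
tool_pos: [0.2401, 0.6306, 0.2849]
tool_rot: [-0.088, 1.569, 0.087]
wrist_force: [0.0, -0.3, 0.4]
width: 0.0853
```

jog_arm --deltas '[[[0, -0.0408, 0.0193], 0, 1], [[0, -0.0408, 0.0193], 0, 1], [[0, -0.0408, 0.0193], 0, 1], [[0, -0.0408, 0.0193], 0, 1], [[0, -0.0408, 0.0193], 0, 1], [[0, -0.0408, 0.0193], 0, 1], [[0, -0.0408, 0.0193], 0, 1], [[0, -0.0408, 0.0193], 0, 1], [[0, -0.0408, 0.0193], 0, 1], [[0, -0.0408, 0.0193], 0, 1], [[0, -0.0408, 0.0193], 0, 1], [[0, -0.0408, 0.0193], 0, 1], [[0, 0, 0], 0, 1], [[0, 0, 0], 0, 1]]'

```text
t: 2.3
tool_pos: [0.4558, 0.286, 0.2852]
tool_rot: [-0.091, 1.569, 0.091]
wrist_force: [0.6, 1.0, -0.4]
width: 0.0852
```

```bash
python3 -c "
from h import *
st();print(R.from_rotvec(sense()['tool_rot']).as_matrix()[:2,2])"
```

```text
2.3 [0.4558 0.286  0.2852] [[-0.0, -0.116, 0.993], [-0.0, 0.993, 0.116], [-1.0, -0.0, -0.0]] [ 0.6  1.  -0.4] [ 0.02 -0.   -0.03] 0.0852
[0.99330133 0.11555221]
```

jog_arm --deltas '[[[0.0316, 0, 0], 0, 1], [[0.0316, 0, 0], 0, 1], [[0.0316, 0, 0], 0, 1], [[0.0316, 0, 0], 0, 1], [[0.0316, 0, 0], 0, 1], [[0.0316, 0, 0], 0, 1], [[0, 0, 0], 0, 1], [[0, 0, 0], 0, 0], [[0, 0, 0], 0, 0], [[0, 0, 0], 0, -0.5], [[0, 0, 0], 0, -0.5], [[0, 0, 0], 0, -1], [[0, 0, 0], 0, -1], [[0, 0, 0], 0, -1]]'

```text
t: 3.7
tool_pos: [0.4559, 0.2866, 0.1437]
tool_rot: [-0.091, 1.568, 0.093]
wrist_force: [-1.5, -0.4, 7.8]
width: 0.0102
```

```bash
python3 -c "
from h import *
st()"
```

```text
3.7 [0.4559 0.2866 0.1437] [[0.0, -0.117, 0.993], [0.001, 0.993, 0.117], [-1.0, 0.001, 0.0]] [-1.5 -0.4  7.8] [-0.22  0.56 -0.  ] 0.0102
```

jog_arm --deltas '[[[-0.005, 0, 0], 0, -1], [[-0.01, 0, 0], 0, -1], [[-0.01, 0, 0], 0, -1], [[-0.015, 0, 0], 0, -1], [[-0.03, 0, 0], 0, -1], [[-0.05, 0, 0], 0, -1], [[-0.05, 0, 0], 0, -1], [[0, 0, 0], 0, -1], [[0, 0, 0], 0, -1]]'

```text
t: 4.6
tool_pos: [0.4558, 0.2866, 0.2716]
tool_rot: [-0.091, 1.568, 0.093]
wrist_force: [-0.1, 0.3, -3.3]
width: 0.0102
```

```bash
python3 -c "
from h import *
st()
p=sense()['tool_pos'];print(proj('side',[p]),proj('top',[p]))
u,v=proj('side',[p])[0].astype(int);a,b=proj('top',[p])[0].astype(int)
A=cv2.resize(camera('side')[v-45:v+55,u-33:u+34,::-1],(402,600),interpolation=2)
B=cv2.resize(camera('top')[b-45:b+55,a-33:a+34,::-1],(402,600),interpolation=2)
print(u-33,v-45,a-33,b-45)
cv2.imwrite('pics/d.png',np.hstack([A,B])[:, :800])"
```

```text
4.6 [0.4558 0.2866 0.2716] [[0.001, -0.117, 0.993], [0.002, 0.993, 0.117], [-1.0, 0.001, 0.001]] [-0.1  0.3 -3.3] [-0.02  0.04  0.  ] 0.0102
[[208.01776131 155.2950721 ]] [[157.04070522 277.98941794]]
175 110 124 232
```

View pics/d.png

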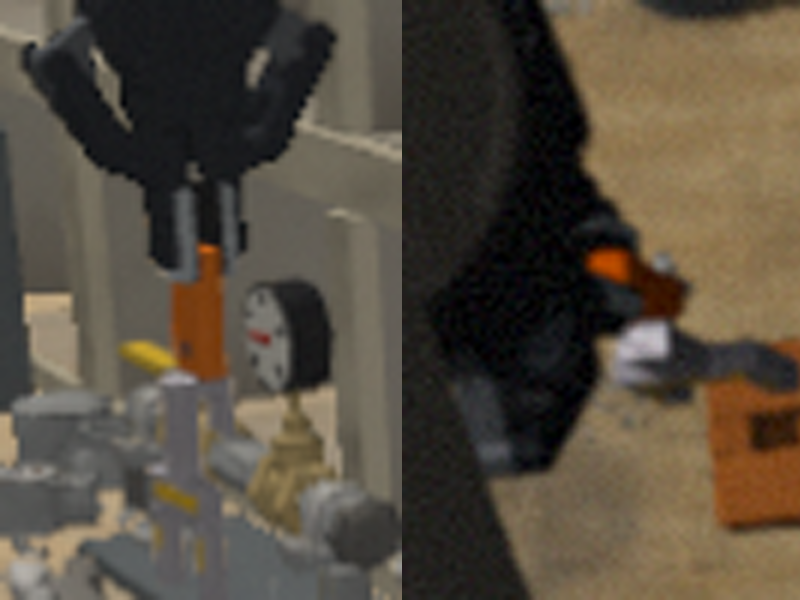

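```bash
cat >> h.py <<'E'
def gpts(P,hz=.0497,dy=0,s=None):
    "gauge-frame points to world, gripped upright: tool z=gauge x, tool y=gauge y"
    s=s or sense(); M=R.from_rotvec(s["tool_rot"]).as_matrix(); p=np.array(s["tool_pos"])
    P=np.atleast_2d(P)-[.0105,-dy*0,.084]
    return p+(P[:,[0]])*M[:,2]+(P[:,[1]]+dy)*M[:,1]+(hz-P[:,[2]])*M[:,0]
E
python3 - <<'E'
from h import *
print("pred side",proj("side",gpts([-.005,0,.092])), "obs 204.7 173;  top",proj("top",gpts([0,0,.092])),"obs 164.5 288.7")
print("side legs bottom front-right, plate top front L,R", proj("side",gpts([[-.005,-.023,0],[-.005,.023,.052],[-.005,-.023,.052],[.0045,-.014,.092],[.0165,-.014,.092]])))
k=6
A=camera('side')[110:210,175:242,::-1];B=camera('top')[262:312,150:217,::-1]
A=cv2.resize(A,(402,600),interpolation=2);B=cv2.resize(B,(402,300),interpolation=2)
G=gpts([(x,y,z) for x in(.0045,.0165) for y in(-.014,.014) for z in(.092,.146)]+[(x,y,.052) for x in(-.005,.005) for y in(-.023,.023)]+[(x,y,0) for x in(-.005,.005) for y in(-.023,.023)]+[(-.005,y,.092) for y in(-.008,.008)])
for im,n,o in((A,'side',(175,110)),(B,'top',(150,262))):
    for u,v in (proj(n,G)-o+.5)*k: cv2.circle(im,(int(u),int(v)),2,(255,0,0),-1)
cv2.imwrite("pics/e.png",np.hstack([A,np.vstack([B,np.zeros((300,402,3),np.uint8)])])[:,:800])
E
```

```text
pred side [[203.52694833 173.96007925]] obs 204.7 173;  top [[165.62866395 288.32160598]] obs 164.5 288.7
side legs bottom front-right, plate top front L,R [[211.1250848  212.20024802]
 [200.26777134 187.9046588 ]
 [209.51613509 191.87645445]
 [209.87669872 174.40806109]
 [214.22937235 173.60844966]]
```

View pics/e.png

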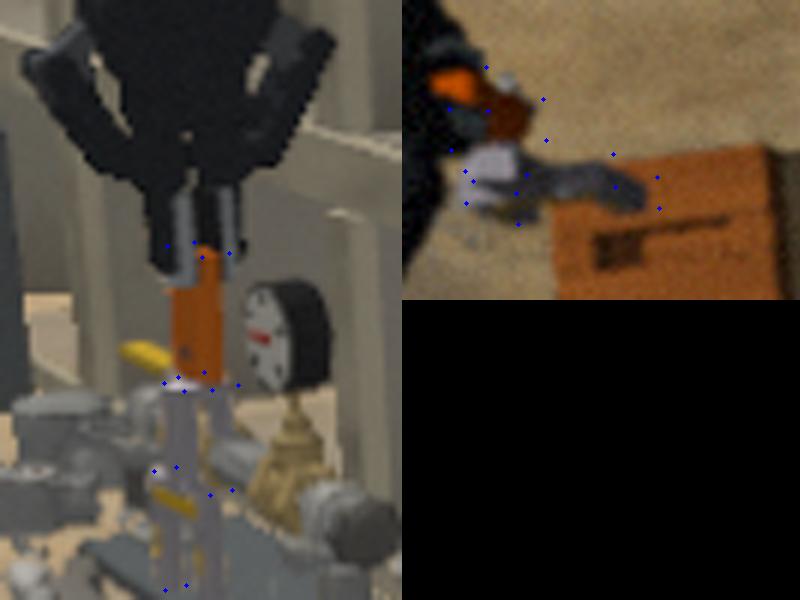

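```bash
python3 - <<'E'
from h import *
s=cv2.imread("pics/side0.png");t=cv2.imread("pics/top0.png")
c,sn=np.cos(.0148),np.sin(.0148); o=np.array([.515,-.013])
W=lambda x,y,z:[o[0]+c*x-sn*y,o[1]+sn*x+c*y,z]
for y in(-.009,0,.009): print(y,proj("side",[W(-.0035,y,.15)]).round(1),proj("top",[W(0,y,.15)]).round(1))
k=10
a=cv2.resize(s[228:258,270:320],None,fx=k,fy=k,interpolation=2); b=cv2.resize(t[250:270,300:350],None,fx=k,fy=k,interpolation=2)
for im,n,x0,y0,x in((a,"side",270,228,-.0035),(b,"top",300,250,0)):
    for y in np.arange(-.03,.031,.01):
        u,v=(proj(n,[W(x,y,.15)])[0]-[x0,y0]+.5)*k; cv2.circle(im,(int(u),int(v)),3,(0,0,255) if abs(y)>1e-6 else (0,255,0),-1)
b=cv2.convertScaleAbs(b,alpha=2)
cv2.imwrite("pics/f.png",np.vstack([a,b]))
E
```

```text
-0.009 [[297.4 237.3]] [[341.3 257.7]]
0 [[295.  235.9]] [[336.6 257.8]]
0.009 [[292.6 234.6]] [[331.8 257.8]]
```

View pics/f.png

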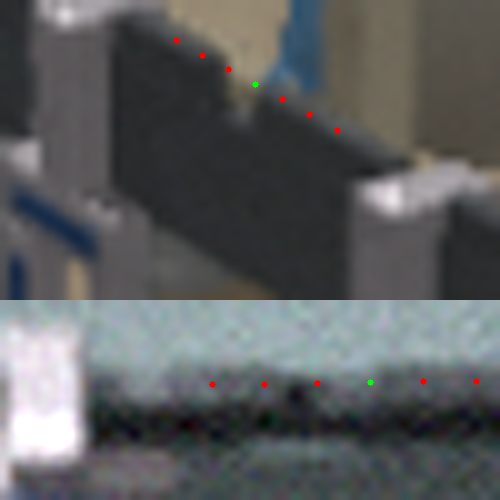

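jog_arm --deltas '[[[-0.03, 0, 0], 0.034, -1], [[-0.0233, 0, 0], 0.034, -1], [[0, -0.0335, 0.0061], 0, -1], [[0, -0.0335, 0.0061], 0, -1], [[0, -0.0335, 0.0061], 0, -1], [[0, -0.0335, 0.0061], 0, -1], [[0, -0.0335, 0.0061], 0, -1], [[0, -0.0335, 0.0061], 0, -1], [[0, -0.0335, 0.0061], 0, -1], [[0, -0.0335, 0.0061], 0, -1], [[0, -0.0335, 0.0061], 0, -1], [[0, -0.0335, 0.0061], 0, -1], [[0, -0.0335, 0.0061], 0, -1], [[0, -0.0335, 0.0061], 0, -1], [[0, 0, 0], 0, -1], [[0, 0, 0], 0, -1], [[0, 0, 0], 0, -1]]'

```text
t: 6.5
tool_pos: [0.515, -0.0134, 0.3101]
tool_rot: [-0.013, 1.572, 0.013]
wrist_force: [-0.6, 0.7, -2.6]
width: 0.0103
```

```bash
cat >>h.py <<'E'
def ov(fn,hz=.0497,dy=0):
    k=6; p=np.array(sense()["tool_pos"]); G=gpts([(-.005,y,z) for y in(-.023,.023) for z in(0,.052)]+[(x,y,.092) for x in(-.005,.0045) for y in(-.008,.008)]+[(x,y,.066) for x in(.016,.021) for y in(-.008,.008)],hz,dy)
    o=[]
    for n in("side","top"):
        a=camera(n)[:,:,::-1]; u,v=proj(n,[p-[0,0,.09]])[0].astype(int); x0,y0=u-33,v-50
        im=cv2.resize(a[y0:y0+100,x0:x0+66],None,fx=k,fy=k,interpolation=2); im=cv2.convertScaleAbs(im,alpha=1.5 if n=="top" else 1)
        for q in (proj(n,G)-[x0,y0]+.5)*k: cv2.circle(im,tuple(q.astype(int).tolist()),2,(255,0,0),-1)
        o.append(im)
    cv2.imwrite("pics/"+fn,np.hstack(o))
E
python3 -c "
from h import *
st();ov('g.png')"
```

```text
6.5 [ 0.515  -0.0134  0.3101] [[-0.001, -0.016, 1.0], [-0.0, 1.0, 0.016], [-1.0, -0.0, -0.001]] [-0.6  0.7 -2.6] [-0.04 -0.01  0.01] 0.0103
```

View pics/g.png

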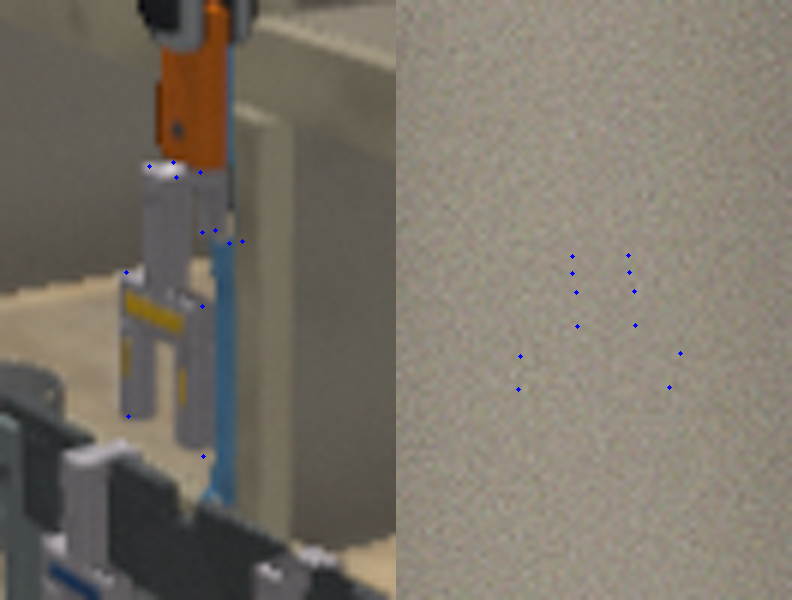

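jog_arm --deltas '[[[0.0217, 0, 0], 0, -1], [[0.0217, 0, 0], 0, -1], [[0.0217, 0, 0], 0, -1], [[0.0217, 0, 0], 0, -1], [[0.012, 0, 0], 0, -1], [[0.012, 0, 0], 0, -1], [[0, 0, 0], 0, -1], [[0, 0, 0], 0, -1]]'

```text
t: 7.4
tool_pos: [0.5154, -0.0141, 0.2278]
tool_rot: [-0.012, 1.571, 0.012]
wrist_force: [-0.6, -0.2, -2.5]
width: 0.0102
```

```bash
python3 -c "
from h import *
st();ov('h.png')"
```

```text
7.4 [ 0.5154 -0.0141  0.2278] [[0.0, -0.015, 1.0], [-0.0, 1.0, 0.015], [-1.0, -0.0, 0.0]] [-0.6 -0.2 -2.5] [-0.02  0.02  0.  ] 0.0102
```

View pics/h.png

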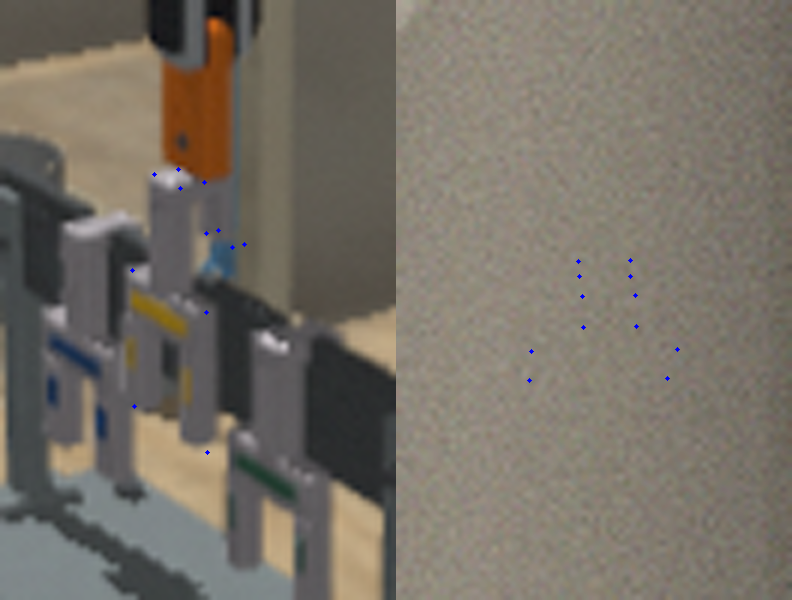

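jog_arm --deltas '[[[0.004, 0, 0], 0, -1], [[0.004, 0, 0], 0, -1], [[0.0027, 0, 0], 0, -1], [[0, 0, 0], 0, -1]]'

```text
t: 7.9
tool_pos: [0.515, -0.0142, 0.2191]
tool_rot: [-0.012, 1.571, 0.012]
wrist_force: [0.3, 0.7, -3.1]
width: 0.0103
```

jog_arm --deltas '[[[0.002, 0, 0], 0, -1], [[0.002, 0, 0], 0, -1], [[0, 0, 0], 0, -1]]'

```text
t: 8.2
tool_pos: [0.5151, -0.0142, 0.2163]
tool_rot: [-0.012, 1.571, 0.012]
wrist_force: [-0.4, -0.5, -2.5]
width: 0.0104
```

jog_arm --deltas '[[[0.002, 0, 0], 0, -1], [[0, 0, 0], 0, -1]]'

```text
t: 8.4
tool_pos: [0.5151, -0.0142, 0.2148]
tool_rot: [-0.012, 1.571, 0.012]
wrist_force: [0.3, 0.6, -2.3]
width: 0.0106
```

jog_arm --deltas '[[[0.002, 0, 0], 0, -1], [[0, 0, 0], 0, -1]]'

```text
t: 8.6
tool_pos: [0.5151, -0.0142, 0.2133]
tool_rot: [-0.012, 1.571, 0.012]
wrist_force: [0.4, -0.9, -2.4]
width: 0.0106
```

jog_arm --deltas '[[[0.002, 0, 0], 0, -1], [[0.002, 0, 0], 0, -1], [[0.002, 0, 0], 0, -1], [[0, 0, 0], 0, -1]]'

```text
t: 9.0
tool_pos: [0.5151, -0.0142, 0.2087]
tool_rot: [-0.012, 1.571, 0.012]
wrist_force: [-0.4, 0.3, -3.0]
width: 0.0101
```

jog_arm --deltas '[[[0.002, 0, 0], 0, -1], [[0.002, 0, 0], 0, -1], [[0.002, 0, 0], 0, -1], [[0, 0, 0], 0, -1]]'

```text
t: 9.4
tool_pos: [0.5151, -0.0142, 0.2042]
tool_rot: [-0.012, 1.571, 0.012]
wrist_force: [-0.2, -0.1, -3.3]
width: 0.01
```

jog_arm --deltas '[[[0.002, 0, 0], 0, -1], [[0.001, 0, 0], 0, -1], [[0, 0, 0], 0, -1]]'

```text
t: 9.7
tool_pos: [0.5152, -0.0142, 0.2021]
tool_rot: [-0.012, 1.571, 0.012]
wrist_force: [0.3, 0.4, -2.1]
width: 0.0103
```

jog_arm --deltas '[[[0.001, 0, 0], 0, -1], [[0, 0, 0], 0, -1]]'

```text
t: 9.9
tool_pos: [0.5152, -0.0142, 0.2014]
tool_rot: [-0.012, 1.571, 0.012]
wrist_force: [-0.2, -0.3, -3.2]
width: 0.0103
```

jog_arm --deltas '[[[0.001, 0, 0], 0, -1], [[0, 0, 0], 0, -1]]'

```text
t: 10.1
tool_pos: [0.5152, -0.0142, 0.2006]
tool_rot: [-0.012, 1.571, 0.012]
wrist_force: [-0.9, -0.4, -3.0]
width: 0.0103
```

jog_arm --deltas '[[[0.001, 0, 0], 0, -1], [[0, 0, 0], 0, -1]]'

```text
t: 10.3
tool_pos: [0.5153, -0.0142, 0.2001]
tool_rot: [-0.012, 1.571, 0.012]
wrist_force: [0.5, -0.0, -0.0]
width: 0.0103
```

jog_arm --deltas '[[[0.0006, 0, 0], 0, -1], [[0, 0, 0], 0, -1]]'

```text
t: 10.5
tool_pos: [0.5155, -0.0142, 0.1999]
tool_rot: [-0.012, 1.57, 0.012]
wrist_force: [-1.4, 0.7, 5.9]
width: 0.0104
```

jog_arm --deltas '[[[0, 0.0007, 0], 0, -1], [[0, 0.0007, 0], 0, -1], [[0, 0, 0], 0, -1]]'

```text
t: 10.8
tool_pos: [0.5155, -0.0136, 0.1999]
tool_rot: [-0.012, 1.57, 0.011]
wrist_force: [-1.4, -2.9, 5.8]
width: 0.0105
```

jog_arm --deltas '[[[0, 0.0007, 0], 0, -1], [[0, 0.0007, 0], 0, -1], [[0, 0, 0], 0, -1]]'

```text
t: 11.1
tool_pos: [0.5155, -0.0124, 0.1998]
tool_rot: [-0.012, 1.57, 0.012]
wrist_force: [-0.8, -4.3, 5.9]
width: 0.0102
```

jog_arm --deltas '[[[0, 0.0007, 0], 0, -1], [[0, 0.0007, 0], 0, -1], [[0, 0, 0], 0, -1]]'

```text
t: 11.4
tool_pos: [0.5154, -0.0111, 0.1997]
tool_rot: [-0.012, 1.57, 0.012]
wrist_force: [0.7, -4.2, 4.0]
width: 0.0101
```

jog_arm --deltas '[[[0, 0.0007, 0], 0, -1], [[0, 0.0007, 0], 0, -1], [[0, 0, 0], 0, -1]]'

```text
t: 11.7
tool_pos: [0.5147, -0.0094, 0.1991]
tool_rot: [-0.012, 1.572, 0.013]
wrist_force: [0.7, -0.5, -3.1]
width: 0.0101
```

jog_arm --deltas '[[[0, 0.0007, 0], 0, -1], [[0, 0.0007, 0], 0, -1], [[0, 0, 0], 0, -1]]'

```text
t: 12.0
tool_pos: [0.515, -0.0087, 0.1994]
tool_rot: [-0.012, 1.571, 0.012]
wrist_force: [-0.7, 0.2, -2.1]
width: 0.0103
```

jog_arm --deltas '[[[0.001, 0, 0], 0, -1], [[0, 0, 0], 0, -1]]'

```text
t: 12.2
tool_pos: [0.5151, -0.0089, 0.1987]
tool_rot: [-0.012, 1.571, 0.012]
wrist_force: [-0.3, 0.5, -1.8]
width: 0.0102
```

jog_arm --deltas '[[[0.001, 0, 0], 0, -1], [[0, 0, 0], 0, -1]]'

```text
t: 12.4
tool_pos: [0.5151, -0.0089, 0.1979]
tool_rot: [-0.012, 1.571, 0.012]
wrist_force: [0.3, 0.3, -2.3]
width: 0.0103
```

jog_arm --deltas '[[[0.0015, 0, 0], 0, -1], [[0.0015, 0, 0], 0, -1], [[0, 0, 0], 0, -1]]'

```text
t: 12.7
tool_pos: [0.515, -0.0089, 0.1956]
tool_rot: [-0.012, 1.571, 0.012]
wrist_force: [0.4, 0.4, -2.2]
width: 0.0105
```

jog_arm --deltas '[[[0.0015, 0, 0], 0, -1], [[0.0015, 0, 0], 0, -1], [[0, 0, 0], 0, -1]]'

```text
t: 13.0
tool_pos: [0.515, -0.009, 0.1934]
tool_rot: [-0.012, 1.571, 0.012]
wrist_force: [-0.2, -0.5, -2.5]
width: 0.0102
```

jog_arm --deltas '[[[0.0015, 0, 0], 0, -1], [[0.001, 0, 0], 0, -1], [[0, 0, 0], 0, -1]]'

```text
t: 13.3
tool_pos: [0.5154, -0.009, 0.192]
tool_rot: [-0.012, 1.57, 0.012]
wrist_force: [-1.5, -0.1, 4.3]
width: 0.0102
```

```bash
python3 -c "
from h import *
st();shot('side','i.png',(260,190,340,270),7)"
```

```text
13.3 [ 0.5154 -0.009   0.192 ] [[0.0, -0.015, 1.0], [0.0, 1.0, 0.015], [-1.0, 0.0, 0.0]] [-1.5 -0.1  4.3] [-0.03  0.49 -0.02] 0.0102
```

View pics/i.png

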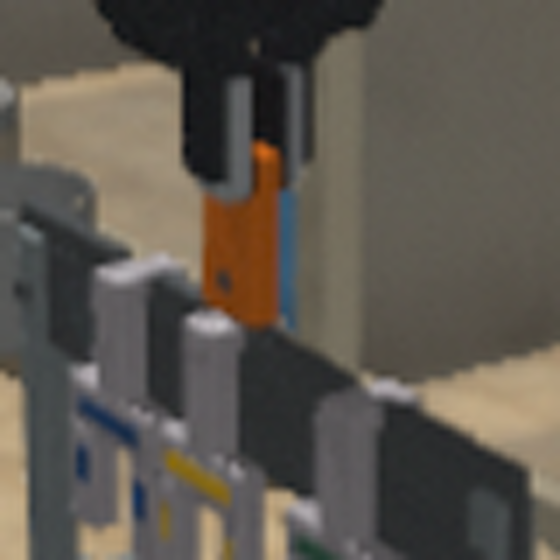

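jog_arm --deltas '[[[0.0007, 0, 0], 0, -1], [[0, 0, 0], 0, -1], [[0, 0, 0], 0, -1]]'

```text
t: 13.65
tool_pos: [0.5156, -0.009, 0.1919]
tool_rot: [-0.012, 1.57, 0.012]
wrist_force: [-4.0, 0.0, 13.5]
width: 0.0106
```

jog_arm --deltas '[[[-0.0012, 0, 0], 0, -1], [[0, 0, 0], 0, -1]]'

```text
t: 13.85
tool_pos: [0.5152, -0.0089, 0.1921]
tool_rot: [-0.012, 1.571, 0.012]
wrist_force: [0.4, -1.3, -0.2]
width: 0.0102
```

jog_arm --deltas '[[[0, 0.0007, 0], 0, -1], [[0, 0.0007, 0], 0, -1], [[0, 0, 0], 0, -1]]'

```text
t: 14.15
tool_pos: [0.5153, -0.008, 0.1921]
tool_rot: [-0.012, 1.571, 0.012]
wrist_force: [1.2, -2.4, 1.4]
width: 0.0101
```

jog_arm --deltas '[[[0, -0.0007, 0], 0, -1], [[0, -0.0007, 0], 0, -1], [[0, -0.0004, 0], 0, -1], [[0, -0.0004, 0], 0, -1], [[0, 0, 0], 0, -1]]'

```text
t: 14.65
tool_pos: [0.5152, -0.0094, 0.192]
tool_rot: [-0.012, 1.571, 0.012]
wrist_force: [-0.4, 2.6, 2.1]
width: 0.0103
```

jog_arm --deltas '[[[0, -0.0007, 0], 0, -1], [[0, -0.0007, 0], 0, -1], [[0, 0, 0], 0, -1]]'

```text
t: 14.95
tool_pos: [0.5152, -0.0103, 0.1921]
tool_rot: [-0.012, 1.571, 0.012]
wrist_force: [-0.6, 4.6, 2.4]
width: 0.0104
```

jog_arm --deltas '[[[0, 0.0007, 0], 0, -1], [[0, 0.0007, 0], 0, -1], [[0, 0, 0], 0, -1]]'

```text
t: 15.25
tool_pos: [0.5151, -0.0099, 0.192]
tool_rot: [-0.012, 1.571, 0.011]
wrist_force: [0.3, 0.4, 2.9]
width: 0.0106
```

jog_arm --deltas '[[[0, 0, 0], 0, -0.72], [[0, 0, 0], 0, -0.68], [[0, 0, 0], 0, -0.6], [[0, 0, 0], 0, -0.6], [[0, 0, 0], 0, -0.6], [[0, 0, 0], 0, -0.6]]'

```text
t: 15.85
tool_pos: [0.5151, -0.0096, 0.192]
tool_rot: [-0.012, 1.571, 0.012]
wrist_force: [0.4, 0.3, 0.0]
width: 0.0168
```

```bash
python3 -c "
from h import *
st();shot('side','j.png',(260,190,340,270),7)"
```

```text
15.85 [ 0.5151 -0.0096  0.192 ] [[-0.0, -0.015, 1.0], [-0.0, 1.0, 0.015], [-1.0, -0.0, -0.0]] [0.4 0.3 0. ] [-0.   -0.02 -0.08] 0.0168
```

View pics/j.png

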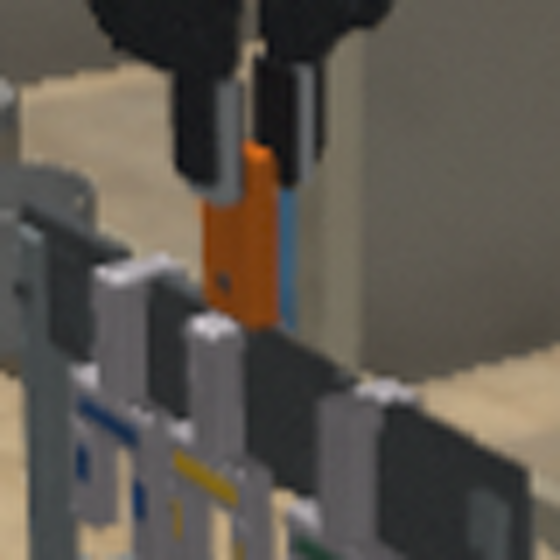

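jog_arm --deltas '[[[0, 0, 0], 0, -0.3], [[0, 0, 0], 0, 0], [[0, 0, 0], 0, 0], [[0, 0, 0], 0, 0], [[-0.01, 0, 0], 0, 0], [[-0.02, 0, 0], 0, 0], [[-0.03, 0, 0], 0, 0], [[-0.04, 0, 0], 0, 0], [[-0.05, 0, 0], 0, 0], [[-0.05, 0, 0], 0, 0]]'

```text
t: 16.9
tool_pos: [0.5148, -0.0099, 0.3439]
tool_rot: [-0.012, 1.571, 0.011]
wrist_force: [0.5, 0.4, 0.7]
width: 0.0428
```

jog_arm --deltas '[[[0, 0.04, -0.05], 0, 0], [[0, 0.05, -0.04], 0, 0], [[0, 0.05, -0.04], 0, 0], [[0, 0.05, -0.03], 0, 0], [[0, 0.05, 0], 0, 0], [[0, 0.05, 0], 0, 0], [[0, 0.05, 0], 0, 0], [[0, 0, 0], 0, 0], [[0, 0, 0], 0, 0], [[0, 0, 0], 0, 0], [[0, 0, 0], 0, 0], [[0, 0, 0], 0, 0]]'

```text
t: 18.1
tool_pos: [0.3914, 0.2429, 0.3423]
tool_rot: [-0.011, 1.571, 0.012]
wrist_force: [0.4, 0.0, -0.1]
width: 0.0425
```

```bash
python3 -c "
from h import *
st()
a=camera('side')[205:285,245:325,::-1];b=camera('top')[235:305,260:420,::-1]
a=cv2.resize(a,None,fx=5,fy=5,interpolation=2);b=cv2.convertScaleAbs(cv2.resize(b,None,fx=2.5,fy=2.5,interpolation=2),alpha=1.8)
c=np.zeros((400,400,3),np.uint8);c[:b.shape[0]]=b
cv2.imwrite('pics/k.png',np.hstack([a,c]))"
```

```text
18.1 [0.3914 0.2429 0.3423] [[0.0, -0.014, 1.0], [0.001, 1.0, 0.014], [-1.0, 0.001, 0.0]] [ 0.4  0.  -0.1] [-0.1   0.    0.02] 0.0425
```

```bash
python3 - <<'E'
from h import *
def blob(n,x0,y0,x1,y1,im):
    h=cv2.cvtColor(im[y0:y1,x0:x1],cv2.COLOR_BGR2HSV); m=((h[...,0]<15)&(h[...,1]>170)&(h[...,2]>90))
    k,l,s,c=cv2.connectedComponentsWithStats(m.astype(np.uint8)); i=1+np.argmax(s[1:,4]); x,y,w,hh,a=s[i]; ys,xs=np.where(l==i); t=ys<=ys.min()+1
    print(n,"bbox",x+x0,y+y0,w,hh,"area",a,"centroid",(c[i]+[x0,y0]).round(1)); return c[i]+[x0,y0]
a=camera("side")[:,:,::-1];b=camera("top")[:,:,::-1]
s=blob("side",270,190,330,260,a); t=blob("top",300,220,370,280,b)
print("tri top-blob/side-blob",tri(s,t).round(4))
s0=cv2.imread("pics/side0.png");t0=cv2.imread("pics/top0.png")
c,sn=np.cos(.0148),np.sin(.0148)
for z,name in((.056,"seated"),(.066,"on edge")):
  for o in [(.515,-.0078)]:
    G=np.array([(x-.0105,y,zz+z) for x in(.0045,.0165) for y in(-.014,.014) for zz in(.092,.146)])
    P=np.c_[o[0]+c*G[:,0]-sn*G[:,1],o[1]+sn*G[:,0]+c*G[:,1],G[:,2]]
    for n in("side","top"): q=proj(n,P); print(name,n,"bbox",q.min(0).round(1),q.max(0).round(1))
# change of neighbours between start and now
for n,A,B,boxes in(("side",s0,a,{"blue":(248,228,290,285),"green":(298,240,330,305)}),("top",t0,b,{"left":(290,248,312,278),"right":(352,248,378,278)})):
    for k,(x0,y0,x1,y1) in boxes.items():
        sh,r=cv2.phaseCorrelate(np.float32(cv2.cvtColor(A[y0:y1,x0:x1],6)),np.float32(cv2.cvtColor(B[y0:y1,x0:x1],6))); print(n,k,np.round(sh,2),round(r,2))
E
```

```text
side bbox 289 209 10 27 area 209 centroid [293.9 221.2]
top bbox 326 250 16 8 area 104 centroid [333.8 253.1]
tri top-blob/side-blob [ 0.5159 -0.0059  0.1797]
seated side bbox [288.7 208.8] [301.2 238.4]
seated top bbox [326.4 248.6] [342.6 261.2]
on edge side bbox [288.6 204.1] [301.2 233.9]
on edge top bbox [326.4 247.4] [342.9 260.2]
side blue [ 0.42 -0.05] 0.89
side green [0.2  0.09] 1.0
top left [-0.11  0.13] 0.97
top right [0.45 0.26] 0.99
```

jog_arm --deltas '[[[0, 0, 0], 0, 0], [[0, 0, 0], 0, 0], [[0, 0, 0], 0, 0], [[0, 0, 0], 0, 0], [[0, 0, 0], 0, 0], [[0, 0, 0], 0, 0], [[0, 0, 0], 0, 0], [[0, 0, 0], 0, 0], [[0, 0, 0], 0, 0], [[0, 0, 0], 0, 0]]'

```text
t: 19.3
tool_pos: [0.3912, 0.2436, 0.342]
tool_rot: [-0.012, 1.571, 0.012]
wrist_force: [-0.2, -0.1, -0.8]
width: 0.0429
```

```bash
python3 - <<'E'
from h import *
from rig import job_done
a=camera("side")[:,:,::-1]; x0,y0,x1,y1=270,190,330,260
h=cv2.cvtColor(a[y0:y1,x0:x1],cv2.COLOR_BGR2HSV); m=((h[...,0]<15)&(h[...,1]>170)&(h[...,2]>90)).astype(np.uint8)
k,l,s,c=cv2.connectedComponentsWithStats(m); i=1+np.argmax(s[1:,4]); print(s[i],c[i]+[x0,y0])
if np.hypot(*(c[i]+[x0,y0]-[293.9,221.2]))<.4: print(job_done())
E
```

```text
[ 19  19  10  27 214] [293.82242991 221.31308411]
the job is handed in; nothing more can be done
None
```

The gauge is hanging in the middle notch, let go, with the arm clear. I handed the job in at about 19 s.

I rested the hook on the bar's edge at about 9 N and slid it about 4 mm towards +y until it dropped in. I then lowered it to the floor of the notch; the highest load was about 16 N, from one brief extra press to check it was seated.

**Checks that agreed:**
- **Seating:** in the side picture the grip's top is at row 209. I expected 208.8 if seated and 204.1 if still on the edge.
- **Stillness:** two pictures 1.2 s apart show no movement beyond image noise.
- **Neighbours:** both hanging gauges are within 0.5 pixel of where they started.

**Checks that disagreed or were missing:**
- **Drop height:** the hand came down only about 8 mm between touching the edge and touching the notch floor, where 10 mm was expected. I could not explain this. The side picture after release agrees with full seating, to about 1 mm.
- **Last picture:** I had used up the 12 views, so I checked the final state only by image measurements. I did not look at the carton, coupling and reducer again, but the arm never went near them.

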